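# Meter oak pegs from a clipped tipping bin into a kit tray

## Robot

A 6-joint arm with a two-finger parallel gripper is mounted at the origin on the work surface. World frame = base frame: x ahead of the robot, y to its left, z up, the work surface at z = 0. Lengths are in mm, angles in rad, forces in N, time in s.
With the tool pointing down it reaches from about 300 to 775 mm from the base axis. Payload 14.6 kg.
Tool frame: the origin (TCP) lies between the finger pads; the fingertips stand 19 mm ahead of it and the grasp point (between the pads) is the TCP; z points along the fingers, y is the line along which they close (so a half turn about z gives the same grasp; the last joint's range is limited). The gripper opens to 94 mm and grips with 3 to 60 N. Pads are 16 mm wide; open, the fingers measure 119 mm over their backs; the gripper's body (75 mm by 177 mm) begins 78 mm behind the grasp point.
Start: joints at [-1.196, 0.3, 1.521, -0, 1.321, -0.067], TCP at [235.154, -497.184, 224.446] pointing down, gripper open.
Joint ranges: [-3.03, 3.03], [-0.79, 2.21], [0.23, 2.52], [-1.04, 4.18], [0, 3.07], [-2.55, 2.55]. Speed limits (rad/s): [2.22, 2.22, 2.57, 3.14, 3.14, 3.14].

## Interface

Orientations are given as [roll, pitch, yaw] about the fixed x, y, z axes, in that order (R = Rz(yaw) Ry(pitch) Rx(roll)).
In Python, from cell import monitor, imaging, job, find_in, trace gives the robot as it stands. The module is installed in compiled form; this text tells all that it offers.
- The arm moves only by the tool arm_command, never from a script. Its argument "steps" is a list of rows, each a list of 5 numbers: the opening, from 0 (shut) to 1 (fully open), then the shift along the tool's x, y, z in mm, then the turn about the tool's z in degrees. In form: [[gripper, dx, dy, dz, turn], ...]. A call has 1 to 20 rows; each row is the pose to reach, as a shift and turn from the pose commanded when the call began, along the tool's axes at that moment; what a row does not reach only later rows make up. A row lasts 1/8 s, in which the tool goes at most 62.5 mm and 10.7 degrees, less where a joint would pass 70% of its speed; a pose out of reach is approached as far as the arm can. A call with a gripper value outside its range is refused whole. The fingers move at their own pace and stop on an object; "force" is the grip in N (left out, the last holds). Time passes only in rows, so rows that repeat a pose let the fingers close. It gives the time, the measured TCP pose, the force, the opening and the grip force at its end, in the units of the state.
- monitor.read_state(): the state, without advancing time (a new reading comes with each control period).
- imaging.camera(name): name is "scene" or "top"; returns a dict with "img" (384x512x3 uint8, red, green, blue), "mtx" (3x3 intrinsics, pixels), "D" ([k1, k2, p1, p2, k3] as OpenCV has them; the pictures are not rectified), "view" (4x4, takes a point from world to camera coordinates). Camera axes: x right, y down, z forward; pixel columns grow to the right and rows downward; lengths in mm; the calibration is good to about 2 mm. A picture is of the moment at which its call begins. There is no depth.
- job.sign_off(): hands the job in; it is judged then, once.
Trained networks look in a picture, given as the dict that the camera call returned (one of the last four; its "shot" number tells which), for a name from the list of things; names that differ only in an ending like _2 or _b are one class to them, and where a whole thing is asked for, a point or a joint stands for the part that bears it (a point fixed in the world has none). Each returns a list of dicts, best first, with "p" (0 to 1); they miss things now and then, are a little off and sometimes report something else, mostly with a low value. They report only what shows in the picture. A call takes as long as a camera call. They do not tell look-alikes from the thing itself.
- find_in(picture, target): "rect" ([centre column, centre row, width, height] in pixels, round what is visible of it).
- trace(picture, target): "region" (384x512 bool, what is visible of it) and "rect" ([centre column, centre row, width, height] in pixels, round what is visible of it).
The state is a dict: "clock": time; "joints": joint angles; "qd": joint speeds; "effort": joint torques, N m; "eef_pos": TCP position; "eef_rot": TCP orientation; "wrist_force": force on the tool from outside, world axes, zero at the start; "moment": the same for the moment, N m; "finger_gap": finger opening in mm; "finger_force": force on a finger pad.
Only numpy, scipy, OpenCV 4.12 (cv2) and the standard library are available. Lean on these libraries where they do the work, as an engineer would, in place of code of your own. Each camera call takes 0.05 s, during which the arm holds its last target. There are 200 camera calls.

## Task

Make up the kit tray: flip both sprung clips off the lid of the tipping bin and lay the lid on the flat wooden board lying on the bench, then tip the bin by its rear bar just until the oak pegs start to slide out, meter three or four of them into the tray compartment below its mouth, and let the bin down level again. Also put every iron timber dog lying on the bench into the tray's other compartment, and finish with the lid back on the bin (the clips may stay open) and the remaining pegs inside. Leave the glue bottle, tin, mallet and wooden offcut where they are.

Things in the scene. Friction and masses are not known exactly. Their poses are not given: they have to be found in the camera images.
- stand: wooden stand of the tipping bin, fixed, 190 x 130 mm, 115 mm high; origin on the bench. -x points to where the bin pours (towards the tray), +x to the bin's rear, z up. The bin's hinge axis runs along y through (-60, 0, 110) mm of this frame. Level, the bin's and seated lid's axes are parallel to these
- bin (a joint): tilt of the grey steel bin, rad: 0 level (it rests there by its weight), grows to 0.8 as the rear is lifted (2 to 4 N at the bar) and the mouth goes down; let go, it falls back slowly. The row of pegs starts to creep out, one by one, at an angle between 0.18 and 0.45 (friction varies); held there, the next follows within seconds or needs up to 0.06 more; lowering by 0.1 stops them
- bin_floor (a point): centre of the bin's inner floor, moves with the bin; x to the rear, y across, z up. Inside 209 mm long (x), 90 mm wide, walls 40 mm high, 98 mm wide outside; the front (-x) is open: the mouth. The pouring lip is the floor's front edge, x = -104.5 mm, 50 mm in front of the hinge axis. The floor's front 60 mm is black rubber, on which pegs slide less easily
- bin_bar (a point): middle of the round lifting bar (12 mm thick, 92 mm long, along y) behind the bin, 204 mm behind the hinge axis, 25 mm above the floor's level, 45 mm behind the outside of the rear wall, held by two arms at y = +-42 mm. Pinched from above, it turns in the grip as the bin tilts
- lid_seat (a point): where the lid's origin lies when the lid sits on the bin: centre of the rim, 40 mm above the bin's floor, 150 mm above the bench with the bin level; axes as the seated lid's
- clip_l (a joint): angle of the sprung bale clip on the bin's +y side, rad: 0 closed over the lid's edge, 1.0 flipped fully outward. It goes over centre at 0.5: pushed past that it snaps open and stays. It hinges along x, 115 mm above the bench, 58 mm from the bin's centre line; arm 80 mm long
- clip_r (a joint): the same for the clip on the -y side. Each clip is an upright steel tab 36 mm wide (along x), 5 mm thick, beside the middle of the lid's long edge; closed, it stands 38 mm above the lid's top, inner face 60 mm from the lid's centre line. About 4 N at its upper part, outward from the lid side, flips it
- lid: plywood lid 229 x 112 x 6 mm, 0.25 kg; origin at the centre of the plate's underside, x long, z up. Flaps 36.5 mm deep hang under its ends: at -x 100 mm wide, closes the mouth; at +x 60 mm wide, behind the rear wall between the bar's arms (fits one way only). 5 mm play. Off the bin it stands on the flaps. Handle: block on top, 100 (x) x 16 (y) mm, from 6 to 40 mm above the origin
- board: plain wooden board fixed on the bench, 250 x 150 x 18 mm, long along its x; origin at the centre of its underside
- tray: plywood kit tray fixed before the mouth, 258 x 158 mm, walls 45 high and 4 thick, floor 6 mm; origin at the centre of its underside, x towards the stand. A cross wall at x = -10 mm parts the peg side (+x, under the mouth, 133 mm long, centre x = 58) from the dog side (-x, 113 mm long, centre x = -68); both are 150 mm wide (y)
- peg0: square oak peg 20 x 80 x 20 mm, long along its y, 30 g; origin at its centre. Seven lie crosswise in the bin in one row
- peg1: square oak peg 20 x 80 x 20 mm, long along its y, 30 g; origin at its centre. Seven lie crosswise in the bin in one row
- peg2: square oak peg 20 x 80 x 20 mm, long along its y, 30 g; origin at its centre. Seven lie crosswise in the bin in one row
- peg3: square oak peg 20 x 80 x 20 mm, long along its y, 30 g; origin at its centre. Seven lie crosswise in the bin in one row
- peg4: square oak peg 20 x 80 x 20 mm, long along its y, 30 g; origin at its centre. Seven lie crosswise in the bin in one row
- peg5: square oak peg 20 x 80 x 20 mm, long along its y, 30 g; origin at its centre. Seven lie crosswise in the bin in one row
- peg6: square oak peg 20 x 80 x 20 mm, long along its y, 30 g; origin at its centre. Seven lie crosswise in the bin in one row
- dog0: iron timber dog, a flat U: bar 90 x 14 x 14 mm along its x with a prong 30 mm long at each end pointing to +y; origin at the underside of the bar's middle, 180 g. Two or three lie on the bench
- dog1: iron timber dog, a flat U: bar 90 x 14 x 14 mm along its x with a prong 30 mm long at each end pointing to +y; origin at the underside of the bar's middle, 180 g. Two or three lie on the bench
- dog2: iron timber dog, a flat U: bar 90 x 14 x 14 mm along its x with a prong 30 mm long at each end pointing to +y; origin at the underside of the bar's middle, 180 g. Two or three lie on the bench
- glue: glue bottle, 160 mm high, bystander
- tin: steel tin, 80 mm high, bystander
- mallet: hammer-shaped mallet lying down, bystander
- offcut: wooden block 90 x 50 x 45 mm, bystander
Not all that is in view belongs to the job. What is shaped like the dog1 but yellow is not meant. What is shaped like the dog0 but purple is not meant.

How it is judged (in metres and radians):
On the way, in this order (a step that is already met when the one before it is completed fails the run):
1. both clips are flipped open (value of joint each of clip_l, clip_r above 0.8 rad), for 0.2 s.
2. the lid lies on the wooden board, let go (horizontal distance between lid and board below 0.07 m and height (world z) of lid below 0.07 m and angle between lid's own z axis and vertical below 0.12 rad and linear speed of lid below 0.05 m/s and contact force between the fingers and lid below 0.5 N), for 0.3 s.
3. with the bin tipped, the first peg has slid over its lip (value of joint bin above 0.1 rad and x of any of peg0, peg1, peg2, peg3, peg4, peg5, peg6 in the frame of bin_floor below -0.108 m), for 0.1 s.
4. the bin is down again, with three or four pegs out of it and the rest inside (value of joint bin below 0.04 rad and ((z of each of peg0, peg1, peg2 in the frame of bin_floor below -0.02 m or z of each of peg0, peg1, peg3 in the frame of bin_floor below -0.02 m or z of each of peg0, peg2, peg3 in the frame of bin_floor below -0.02 m or z of each of peg1, peg2, peg3 in the frame of bin_floor below -0.02 m) or z of each of peg4, peg5, peg6 in the frame of bin_floor below -0.02 m or ((z of each of peg0, peg1 in the frame of bin_floor below -0.02 m or z of each of peg0, peg2 in the frame of bin_floor below -0.02 m or z of each of peg0, peg3 in the frame of bin_floor below -0.02 m or z of each of peg1, peg2 in the frame of bin_floor below -0.02 m or z of each of peg1, peg3 in the frame of bin_floor below -0.02 m or z of each of peg2, peg3 in the frame of bin_floor below -0.02 m) and z of any of peg4, peg5, peg6 in the frame of bin_floor below -0.02 m) or (z of any of peg0, peg1, peg2, peg3 in the frame of bin_floor below -0.02 m and (z of each of peg4, peg5 in the frame of bin_floor below -0.02 m or z of each of peg4, peg6 in the frame of bin_floor below -0.02 m or z of each of peg5, peg6 in the frame of bin_floor below -0.02 m))) and ((z of each of peg0, peg1, peg2 in the frame of bin_floor above -0.02 m or z of each of peg0, peg1, peg3 in the frame of bin_floor above -0.02 m or z of each of peg0, peg2, peg3 in the frame of bin_floor above -0.02 m or z of each of peg1, peg2, peg3 in the frame of bin_floor above -0.02 m) or z of each of peg4, peg5, peg6 in the frame of bin_floor above -0.02 m or ((z of each of peg0, peg1 in the frame of bin_floor above -0.02 m or z of each of peg0, peg2 in the frame of bin_floor above -0.02 m or z of each of peg0, peg3 in the frame of bin_floor above -0.02 m or z of each of peg1, peg2 in the frame of bin_floor above -0.02 m or z of each of peg1, peg3 in the frame of bin_floor above -0.02 m or z of each of peg2, peg3 in the frame of bin_floor above -0.02 m) and z of any of peg4, peg5, peg6 in the frame of bin_floor above -0.02 m) or (z of any of peg0, peg1, peg2, peg3 in the frame of bin_floor above -0.02 m and (z of each of peg4, peg5 in the frame of bin_floor above -0.02 m or z of each of peg4, peg6 in the frame of bin_floor above -0.02 m or z of each of peg5, peg6 in the frame of bin_floor above -0.02 m)))), for 0.3 s.
At the end, for the whole second after the job is handed in: The bin is level (within 0.04 rad), the lid sits on it (within 12 mm of its seat, level within 0.05 rad); three or four of the seven pegs lie in the tray's peg side and all others in the bin; every timber dog lies in the tray's dog side; everything is at rest and let go (all of step 4 and distance between lid and lid_seat below 0.012 m and angle between lid's own z axis and vertical below 0.05 rad and linear speed of each of lid, peg0, peg1, peg2, peg3, peg4, peg5, peg6, dog0, dog1, dog2 below 0.05 m/s and ((x of peg0 in the frame of tray between -0.008 and 0.125 m and y of peg0 in the frame of tray between -0.075 and 0.075 m and z of peg0 in the frame of tray between 0 and 0.085 m) or (x of peg0 in the frame of bin_floor between -0.105 and 0.105 m and y of peg0 in the frame of bin_floor between -0.046 and 0.046 m and z of peg0 in the frame of bin_floor between 0 and 0.045 m)) and ((x of peg1 in the frame of tray between -0.008 and 0.125 m and y of peg1 in the frame of tray between -0.075 and 0.075 m and z of peg1 in the frame of tray between 0 and 0.085 m) or (x of peg1 in the frame of bin_floor between -0.105 and 0.105 m and y of peg1 in the frame of bin_floor between -0.046 and 0.046 m and z of peg1 in the frame of bin_floor between 0 and 0.045 m)) and ((x of peg2 in the frame of tray between -0.008 and 0.125 m and y of peg2 in the frame of tray between -0.075 and 0.075 m and z of peg2 in the frame of tray between 0 and 0.085 m) or (x of peg2 in the frame of bin_floor between -0.105 and 0.105 m and y of peg2 in the frame of bin_floor between -0.046 and 0.046 m and z of peg2 in the frame of bin_floor between 0 and 0.045 m)) and ((x of peg3 in the frame of tray between -0.008 and 0.125 m and y of peg3 in the frame of tray between -0.075 and 0.075 m and z of peg3 in the frame of tray between 0 and 0.085 m) or (x of peg3 in the frame of bin_floor between -0.105 and 0.105 m and y of peg3 in the frame of bin_floor between -0.046 and 0.046 m and z of peg3 in the frame of bin_floor between 0 and 0.045 m)) and ((x of peg4 in the frame of tray between -0.008 and 0.125 m and y of peg4 in the frame of tray between -0.075 and 0.075 m and z of peg4 in the frame of tray between 0 and 0.085 m) or (x of peg4 in the frame of bin_floor between -0.105 and 0.105 m and y of peg4 in the frame of bin_floor between -0.046 and 0.046 m and z of peg4 in the frame of bin_floor between 0 and 0.045 m)) and ((x of peg5 in the frame of tray between -0.008 and 0.125 m and y of peg5 in the frame of tray between -0.075 and 0.075 m and z of peg5 in the frame of tray between 0 and 0.085 m) or (x of peg5 in the frame of bin_floor between -0.105 and 0.105 m and y of peg5 in the frame of bin_floor between -0.046 and 0.046 m and z of peg5 in the frame of bin_floor between 0 and 0.045 m)) and ((x of peg6 in the frame of tray between -0.008 and 0.125 m and y of peg6 in the frame of tray between -0.075 and 0.075 m and z of peg6 in the frame of tray between 0 and 0.085 m) or (x of peg6 in the frame of bin_floor between -0.105 and 0.105 m and y of peg6 in the frame of bin_floor between -0.046 and 0.046 m and z of peg6 in the frame of bin_floor between 0 and 0.045 m)) and x of dog0 in the frame of tray between -0.127 and -0.008 m and y of dog0 in the frame of tray between -0.077 and 0.077 m and z of dog0 in the frame of tray between 0 and 0.06 m and x of dog1 in the frame of tray between -0.127 and -0.008 m and y of dog1 in the frame of tray between -0.077 and 0.077 m and z of dog1 in the frame of tray between 0 and 0.06 m and x of dog2 in the frame of tray between -0.127 and -0.008 m and y of dog2 in the frame of tray between -0.077 and 0.077 m and z of dog2 in the frame of tray between 0 and 0.06 m); the robot touches nothing.
It fails at once if a bystander (glue, tin, mallet or offcut) is moved more than 3 cm (distance of any of glue, tin, mallet, offcut from where it was at the start of the episode above 0.03 m).
Of dog0, dog1, dog2 only 2 to 3 are there at a start; the rules pass over those that are not, and their reading is None.
At some moment in a run one of dog0, dog1, dog2 may be knocked a few centimetres aside while the robot is not near it.
Once in a run the grip may slacken for a moment while it holds something.
It also fails if it takes over 208 s, if anything falls off the work surface, if the arm or the gripper's body presses on something with over 40 N, if the wrist force passes 120 N, or if a joint passes its speed limit or range.

## Working session

There is one attempt and no reset: what is moved stays moved. The work goes in short steps, Python scripts to look and compute and a tool call to move; the robot and the scene stay as the last step left them, time stands still between calls to the robot, and variables do not carry over. Pictures are saved under pics/ and viewed, at most 15 in all, crops included, and the job is handed in when it is done.

Besides the shell and the picture viewer there is one more tool, called after ">>>" as a command line: name --pt "numbers of a row" for each row, then --argument value for the rest. arm_command: Moves the arm, as the interface text tells. Its arguments: {"type":"object","properties":{"steps":{"type":"array","items":{"type":"array","items":{"type":"number"}}},"force":{"type":"number"}},"required":["steps"]}

```bash
mkdir -p pics
cat > h.py <<'E'
import numpy as np, cv2
from cell import monitor, imaging, job, find_in, trace
def save(p,n): cv2.imwrite('pics/'+n+'.png', cv2.cvtColor(p['img'],cv2.COLOR_RGB2BGR))
def ray(p,uv):
    n=cv2.undistortPoints(np.array([[uv]],float),p['mtx'],p['D'])[0,0]
    V=np.array(p['view']);R=V[:3,:3];c=-R.T@V[:3,3]
    return c,R.T@np.array([n[0],n[1],1])
def at(p,uv,z):
    c,d=ray(p,uv);return c+d*(z-c[2])/d[2]
def proj(p,X):
    V=np.array(p['view']);return cv2.projectPoints(np.array(X,float).reshape(-1,1,3),cv2.Rodrigues(V[:3,:3])[0],V[:3,3],p['mtx'],p['D'])[0].reshape(-1,2)
E
python3 - <<'E'
from h import *
np.set_printoptions(precision=1,suppress=True)
s=monitor.read_state();print(s['eef_pos'],s['eef_rot'],s['wrist_force'],s['clock'])
for n in ['top','scene']:
    p=imaging.camera(n);save(p,n+'0');print(n,-p['view'][:3,:3].T@p['view'][:3,3])
    for t in ['stand','bin','lid','board','tray','clip_l','dog0','glue','tin','mallet','offcut']:
        print(t,[(np.round(d['rect']),round(d['p'],2)) for d in find_in(p,t)[:5]])
E
```

```text
[ 235.1 -497.   223.9] [-3.1 -0.   0.4] [ 0.1 -0.3 -0.1] 0.0
top [ 286.5  -66.  1314.4]
stand [(array([139., 177.,  97.,  66.]), 0.78)]
bin [(array([126., 172.,  72.,  52.]), 0.57)]
lid [(array([149., 172.,  95.,  51.]), 0.64)]
board [(array([360., 156.,  87.,  54.]), 0.7), (array([149., 172.,  96.,  53.]), 0.37), (array([149., 194.,  19.,  10.]), 0.27)]
tray [(array([237., 168.,  87.,  65.]), 0.75), (array([359., 158.,  89.,  55.]), 0.63), (array([135., 251.,  33.,  24.]), 0.57)]
clip_l [(array([150., 196.,  14.,   8.]), 0.63), (array([146., 151.,  19.,  14.]), 0.44)]
dog0 [(array([391., 209.,  24.,  33.]), 0.81), (array([362., 291.,  22.,  30.]), 0.75), (array([426., 245.,  34.,  15.]), 0.73), (array([354., 237.,  26.,  37.]), 0.6)]
glue [(array([248.,  97.,  23.,  30.]), 0.97)]
tin [(array([136., 250.,  30.,  25.]), 0.94), (array([247.,  97.,  17.,  34.]), 0.27)]
mallet [(array([312., 108.,  90.,  28.]), 0.66)]
offcut [(array([206., 111.,  34.,  31.]), 0.75)]
scene [1233.4 -704.3 1108. ]
stand [(array([328., 156.,  56.,  61.]), 0.86), (array([166., 249.,  23.,  22.]), 0.3)]
bin [(array([331., 146.,  46.,  50.]), 0.94)]
lid []
board []
tray [(array([288., 201.,  76.,  64.]), 0.61), (array([330., 145.,  44.,  45.]), 0.34)]
clip_l [(array([310., 133.,   8.,  12.]), 0.63)]
dog0 [(array([166., 250.,  26.,  26.]), 0.78), (array([150., 199.,  18.,  20.]), 0.73), (array([177., 221.,  16.,  18.]), 0.69), (array([130., 250.,  25.,  21.]), 0.46), (array([295., 132.,  18.,  22.]), 0.34)]
glue [(array([323., 230.,  18.,  37.]), 0.9)]
tin [(array([294., 135.,  20.,  22.]), 0.67)]
mallet [(array([279., 265.,  72.,  54.]), 0.57), (array([325., 148.,  54.,  46.]), 0.18)]
offcut [(array([340., 216.,  29.,  19.]), 0.63)]
```

Run:
```python
import cv2
a=cv2.imread('pics/top0.png')[70:320,70:470];cv2.imwrite('pics/top0c.png',cv2.resize(a,(800,500),interpolation=2))
```

```text
(no output)
```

View pics/top0c.png

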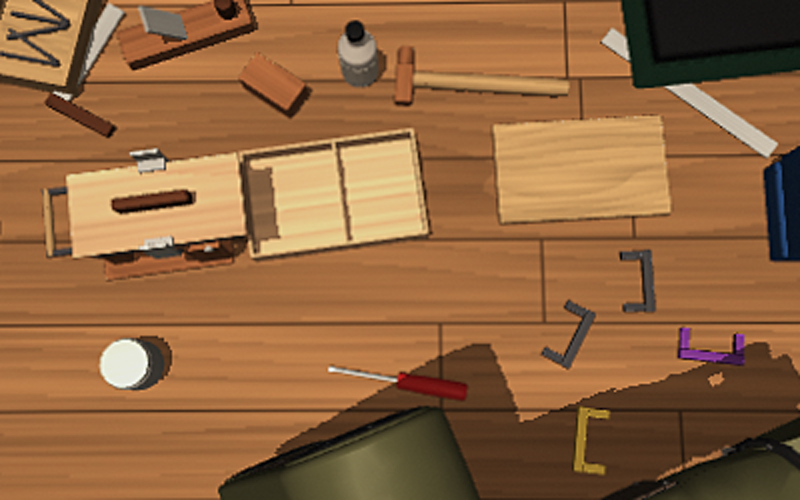

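View pics/scene0.png

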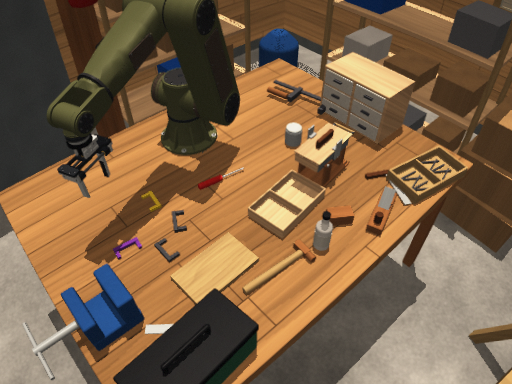

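The top view shows the bin at left (lid centre near crop (157,205)) with its mouth to the right. The tray is in the middle and the board at crop (582,170). The two dark dogs are at crop (640,282) and (570,335). The yellow and purple look-alikes are at (590,440) and (712,347). The scene view agrees, with the glue, mallet and offcut beyond the tray.

```bash
cat >> h.py <<'E'
def fit(p,t,z,i=0,near=None):
    ds=trace(p,t)
    if near is not None: ds=sorted(ds,key=lambda d:np.hypot(d['rect'][0]-near[0],d['rect'][1]-near[1]))
    if len(ds)<=i: return None
    m=ds[i]['region'].astype(np.uint8)
    c=max(cv2.findContours(m,0,1)[0],key=cv2.contourArea).reshape(-1,2)
    W=np.array([at(p,u,z)[:2] for u in c],np.float32)
    r=cv2.minAreaRect(W)
    return [ds[i]['p'],ds[i]['rect'][:2],r[0],r[1],r[2]]
E
python3 - <<'E'
from h import *
np.set_printoptions(precision=1,suppress=True)
p=imaging.camera('top')
for t,z in [('lid',156),('tray',45),('board',18)]: print(t,fit(p,t,z))
for n in [(391,210),(354,237)]: print('dog',fit(p,'dog0',14,0,n))
C=lambda L,z:np.array([at(p,(70+u/2,70+v/2),z) for u,v in L])
for n,L,z in [('lid',[(68,175),(240,153),(247,238),(75,257)],156),('tray',[(243,152),(415,129),(428,233),(255,258)],45),('board',[(493,125),(662,116),(671,213),(500,223)],18),('handle',[(113,205),(193,197)],190)]:
    w=C(L,z);print(n,w.mean(0),(w[1]-w[0]),np.degrees(np.arctan2(*(w[0]-w[1])[1::-1])))
for n,uv in [('dogA bar ends',[(645,250),(650,311)]),('dogB',[(590,312),(565,365)])]: print(n,C(uv,7)[:,:2])
h=p['img'].astype(int)[145:190,110:180]; r,g,b=h[...,0],h[...,1],h[...,2]
m=((r<110)&(r>g+15)).astype(np.uint8)
n,l,st,ce=cv2.connectedComponentsWithStats(m)
for k in range(1,n):
  if st[k,4]>30: print(st[k],ce[k]+[110,145],at(p,ce[k]+[110,145],190))
s=monitor.read_state();print(s['eef_rot'])
E
```

```text
lid [0.75, [149.1, 172.4], (539.4855346679688, 255.00344848632812), (117.82789611816406, 237.2501678466797), 8.417169570922852]
tray [0.55, [237.1, 166.4], (575.2840576171875, 31.337677001953125), (172.8111572265625, 258.6024475097656), 7.602847099304199]
board [0.78, [361.4, 155.6], (618.7877807617188, -334.48468017578125), (155.9031219482422, 251.5057830810547), 3.347309112548828]
dog [0.81, [388.5, 209.1], (453.17303466796875, -409.7207336425781), (46.06148147583008, 87.36473083496094), 89.90187072753906]
dog [0.8, [353.4, 239.6], (375.3977966308594, -308.354248046875), (44.04568862915039, 90.76798248291016), 61.60302734375]
lid [537.3 253.2 156. ] [  29.  -227.9    0. ] 97.24560728608338
tray [578.9  26.3  45. ] [  32.9 -252.3    0. ] 97.42921692984334
board [ 618.1 -335.3   18. ] [  10.8 -249.7    0. ] 92.46751635436765
handle [535.8 250.2 190. ] [   9.9 -102.3    0. ] 95.54898435587135
dogA bar ends [[ 497.9 -425.2]
 [ 408.7 -427.5]]
dogB [[ 407.4 -341.8]
 [ 331.4 -302.9]]
[ 0  3 29  3 31] [124.8 149.9] [590.7 308.6 190. ]
[ 16  20  38  10 175] [143.9 169.7] [537.9 257.  190. ]
[3.1 0.  0.4]
```

```bash
cat >> h.py <<'E'
from scipy.spatial.transform import Rotation as Rn
YB=97.4; L=np.array([538,254.]); bx=np.array([np.cos(np.radians(YB)),np.sin(np.radians(YB))]); by=np.array([-bx[1],bx[0]])
def B(x,y,z): return np.r_[L+x*bx+y*by,z]
def go(pts,yaw):
    s=monitor.read_state();R=Rn.from_euler('xyz',s['eef_rot'])
    y0=np.degrees(s['eef_rot'][2]);t=-((yaw-y0+180)%360-180)
    print('pos',np.round(s['eef_pos'],1),'yaw',round(y0,1),'F',np.round(s['wrist_force'],1),'gap',s['finger_gap'],'t',s['clock'])
    for q in pts: print(np.round(R.inv().apply(np.array(q)-s['eef_pos']),1),'turn',round(t,1))
E
python3 - <<'E'
from h import *
print(monitor.read_state()['eef_rot'])
go([B(0,30,260),B(0,30,187),B(0,100,187),B(0,100,240),B(0,-30,240),B(0,-30,187),B(0,-100,187),B(0,-100,250)],YB)
E
```

```text
[3.14151339e+00 7.71431305e-06 4.41805527e-01]
pos [ 235.2 -497.2  224.5] yaw 25.3 F [-0.9  0.6 -0.1] gap 93.92880152976299 t 1.5
[ 566.4 -558.8  -35.6] turn -72.1
[ 566.4 -558.8   37.4] turn -72.1
[ 499.8 -580.3   37.4] turn -72.1
[ 499.8 -580.3  -15.6] turn -72.1
[ 623.5 -540.3  -15.6] turn -72.1
[ 623.5 -540.4   37.4] turn -72.1
[ 690.1 -518.8   37.4] turn -72.1
[ 690.1 -518.8  -25.6] turn -72.1
```

>>> arm_command --pt "0 0 0 -36 0" --pt "0 566 -559 -36 -72" --pt "0 566 -559 -36 -72" --pt "0 566 -559 -36 -72" --pt "0 566 -559 -36 -72" --pt "0 566 -559 -36 -72" --pt "0 566 -559 -36 -72" --pt "0 566 -559 -36 -72" --pt "0 566 -559 -36 -72" --pt "0 566 -559 -36 -72" --pt "0 566 -559 -36 -72" --pt "0 566 -559 -36 -72" --pt "0 566 -559 -36 -72" --pt "0 566 -559 -36 -72" --pt "0 566 -559 -36 -72" --pt "0 566 -559 -36 -72" --pt "0 566 -559 -36 -72"

```text
clock: 3.62
eef_pos: [507.8, 249.2, 260.8]
eef_rot: [3.141, -0.0, 1.697]
wrist_force: [0.2, -0.1, 0.2]
finger_gap: -0.1
finger_force: 0.0
```

Run:
```python
from h import *
go([B(0,30,187),B(0,100,187),B(0,-30,187)],YB)
p=imaging.camera('top');save(p,'t1')
for d in find_in(p,'dog0'): print(d)
q=imaging.camera('scene');save(q,'s1')
a=p['img'][120:300,60:460];b=q['img'][90:270,40:440]
cv2.imwrite('pics/m1.png',cv2.cvtColor(np.vstack([cv2.resize(a,(660,297)),cv2.resize(b,(660,297))]),cv2.COLOR_RGB2BGR))
```

```text
pos [507.8 249.2 260.8] yaw 97.2 F [ 0.2 -0.1  0.2] gap -0.08486904184786806 t 3.625
[ 0.9  0.6 73.8] turn -0.2
[  0.7 -69.4  73.8] turn -0.2
[ 1.  60.6 73.8] turn -0.2
{'rect': [426.3, 244.2, 31.0, 15.3], 'p': 0.82}
{'rect': [365.1, 289.9, 19.7, 32.2], 'p': 0.79}
{'rect': [389.0, 207.8, 17.7, 32.4], 'p': 0.71}
{'rect': [353.4, 237.9, 26.9, 35.2], 'p': 0.55}
```

View pics/m1.png

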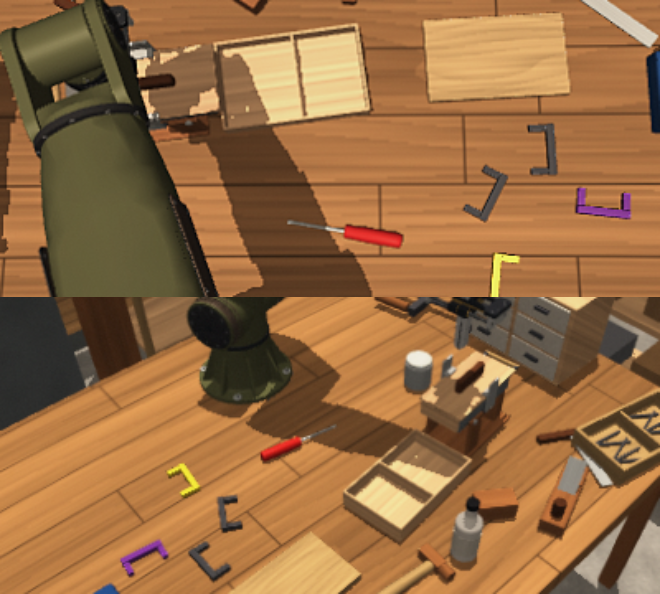

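The top view shows two dark dogs only, and the closed fingers are over the lid between the handle and the near clip. I'll flip clip_l, then clip_r.

>>> arm_command --pt "0 1 1 40 0" --pt "0 1 1 74 0" --pt "0 1 1 74 0" --pt "0 1 -20 74 0" --pt "0 1 -40 74 0" --pt "0 1 -60 74 0" --pt "0 1 -72 74 0" --pt "0 1 -72 74 0" --pt "0 1 -72 20 0" --pt "0 1 -72 10 0" --pt "0 1 -10 10 0" --pt "0 1 50 10 0" --pt "0 1 61 10 0" --pt "0 1 61 10 0" --pt "0 1 61 50 0" --pt "0 1 61 74 0" --pt "0 1 61 74 0" --pt "0 1 61 74 0"

```text
clock: 6.02
eef_pos: [568.2, 259.2, 188.3]
eef_rot: [3.139, -0.001, 1.699]
wrist_force: [0.3, -0.1, 0.7]
finger_gap: 0.4
finger_force: 0.0
```

>>> arm_command --pt "0 0 20 0 0" --pt "0 0 40 0 0" --pt "0 0 60 0 0" --pt "0 0 72 0 0" --pt "0 0 72 0 0" --pt "0 0 72 -40 0" --pt "0 0 72 -80 0" --pt "0.6 0 72 -80 0" --pt "0.6 200 72 -80 0" --pt "0.6 200 72 -80 0" --pt "0.6 200 72 -80 0" --pt "0.6 200 72 -80 0" --pt "0.6 200 72 -80 0"

```text
clock: 7.65
eef_pos: [613.3, 467.4, 265.4]
eef_rot: [-3.14, 0.001, 1.7]
wrist_force: [1.0, -0.3, 0.9]
finger_gap: 55.6
finger_force: 0.0
```

Run:
```python
from h import *
p=imaging.camera('top');q=imaging.camera('scene')
print(fit(p,'lid',156))
a=p['img'][130:220,80:200];b=q['img'][100:190,270:390]
cv2.imwrite('pics/m2.png',cv2.cvtColor(np.vstack([cv2.resize(a,(400,300)),cv2.resize(b,(400,300))]),cv2.COLOR_RGB2BGR))
go([B(0,0,255),B(0,0,176)],YB)
```

```text
[0.6, [147.4, 173.1], (539.86474609375, 254.63543701171875), (116.2515640258789, 236.450439453125), 7.633977890014648]
pos [614.5 465.3 266.8] yaw 97.2 F [ 0.4 -0.1 -0.2] gap 56.51041131634446 t 7.8
[-200.  -102.5   11.7] turn -0.2
[-199.9 -102.5   90.7] turn -0.2
```

View pics/m2.png

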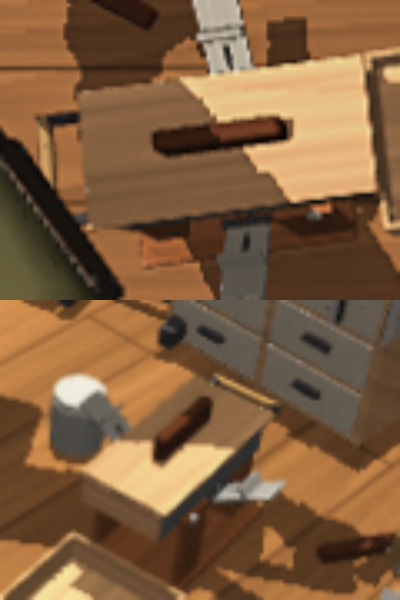

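Both clips are flat open, so I'll grasp the handle.

>>> arm_command --pt "0.6 -200 -102 5 0" --pt "0.6 -200 -102 5 0" --pt "0.6 -200 -102 5 0" --pt "0.6 -200 -102 5 0" --pt "0.6 -200 -102 40 0" --pt "0.6 -200 -102 75 0" --pt "0.6 -200 -102 87 0" --pt "0.6 -200 -102 87 0" --pt "0 -200 -102 87 0" --pt "0 -200 -102 87 0" --pt "0 -200 -102 87 0" --pt "0 -200 -102 87 0" --pt "0 -200 -102 77 0" --pt "0 -200 -102 67 0" --pt "0 -200 -102 47 0" --pt "0 -200 -102 22 0" --pt "0 -200 -102 7 0" --pt "0 -200 -102 7 0" --force 40

```text
clock: 10.05
eef_pos: [538.7, 255.2, 260.4]
eef_rot: [3.14, -0.0, 1.698]
wrist_force: [-0.1, -0.6, -3.2]
finger_gap: 15.8
finger_force: 40.0
```

Run:
```python
from h import *
go([(618.5,-335,255)],92.8)
```

```text
pos [538.7 255.2 260.4] yaw 97.3 F [-0.1 -0.6 -3.2] gap 15.785202601972921 t 10.05
[-595.6    4.     5.2] turn 4.5
```

>>> arm_command --pt "0 -50 0 0 0" --pt "0 -100 0 0 0" --pt "0 -160 1 0 1" --pt "0 -220 1 0 2" --pt "0 -280 2 0 3" --pt "0 -340 2 0 4" --pt "0 -400 3 0 4.5" --pt "0 -460 3 0 4.5" --pt "0 -520 4 0 4.5" --pt "0 -570 4 20 4.5" --pt "0 -596 4 60 4.5" --pt "0 -596 4 110 4.5" --pt "0 -596 4 150 4.5" --pt "0 -596 4 164 4.5" --pt "0 -596 4 170 4.5" --pt "0 -596 4 174 4.5" --pt "0 -596 4 174 4.5"

```text
clock: 12.18
eef_pos: [618.7, -335.8, 86.7]
eef_rot: [3.14, 0.001, 1.62]
wrist_force: [0.0, 0.1, -3.0]
finger_gap: 15.7
finger_force: 40.0
```

Now I'll lower the last 3 mm, release and rise.

>>> arm_command --pt "0 0 0 2 0" --pt "0 0 0 3 0" --pt "0 0 0 3 0" --pt "0.5 0 0 3 0" --pt "0.5 0 0 3 0" --pt "0.5 0 0 3 0" --pt "0.5 0 0 -20 0" --pt "0.5 0 0 -60 0" --pt "0.5 0 0 -120 0" --pt "0.5 0 0 -140 0" --pt "0.5 0 0 -140 0"

```text
clock: 13.55
eef_pos: [618.6, -335.8, 226.9]
eef_rot: [3.139, 0.002, 1.62]
wrist_force: [0.2, -0.1, -0.7]
finger_gap: 47.1
finger_force: 0.0
```

Run:
```python
from h import *
np.set_printoptions(precision=1,suppress=True)
p=imaging.camera('top');save(p,'t3');q=imaging.camera('scene')
print('lid',fit(p,'lid',60)); print('bin',fit(p,'bin',150));print('tray',fit(p,'tray',45))
for d in find_in(p,'bin_bar')[:3]: print(d)
for t in ['peg0']:
    for d in find_in(p,t)[:9]: print(t,d, at(p,d['rect'][:2],130))
a=p['img'][110:290,80:440];b=q['img'][110:290,100:460]
cv2.imwrite('pics/m3.png',cv2.cvtColor(np.vstack([cv2.resize(a,(600,300)),cv2.resize(b,(600,300))]),cv2.COLOR_RGB2BGR))
dx=204-54.5
go([B(dx,0,270),B(dx,0,140)],YB)
```

```text
lid [0.83, [334.9, 150.1], (640.383544921875, -238.32557678222656), (62.87871551513672, 119.66385650634766), 52.14080047607422]
bin [0.97, [142.7, 171.8], (532.0726318359375, 272.16033935546875), (228.9280548095703, 255.59841918945312), 44.180198669433594]
tray [0.83, [237.2, 167.1], (576.1175537109375, 32.021331787109375), (171.6440887451172, 257.7751159667969), 7.378312587738037]
{'rect': [140.4, 174.4, 97.6, 98.3], 'p': 0.74}
{'rect': [310.9, 107.0, 89.7, 23.8], 'p': 0.22}
peg0 {'rect': [119.2, 178.8, 11.4, 33.5], 'p': 0.75} [526.6 339.7 130. ]
peg0 {'rect': [141.6, 175.7, 8.8, 30.8], 'p': 0.66} [534.8 279.8 130. ]
peg0 {'rect': [148.3, 175.0, 7.6, 25.6], 'p': 0.6} [536.6 261.8 130. ]
peg0 {'rect': [156.8, 175.1, 7.8, 32.0], 'p': 0.58} [536.2 238.8 130. ]
peg0 {'rect': [134.1, 177.3, 9.8, 31.8], 'p': 0.58} [530.5 299.8 130. ]
peg0 {'rect': [162.5, 171.8, 11.0, 32.3], 'p': 0.54} [545.2 223.7 130. ]
peg0 {'rect': [124.8, 179.8, 13.3, 27.7], 'p': 0.49} [523.7 324.5 130. ]
peg0 {'rect': [246.4, 95.7, 19.0, 33.3], 'p': 0.22} [760.1  -3.2 130. ]
pos [ 618.1 -335.5  224.3] yaw 92.8 F [ 0.1  0.4 -0.5] gap 46.723450679165644 t 13.9
[741.7 -63.1 -45. ] turn -4.6
[741.6 -62.9  85. ] turn -4.6
```

View pics/m3.png

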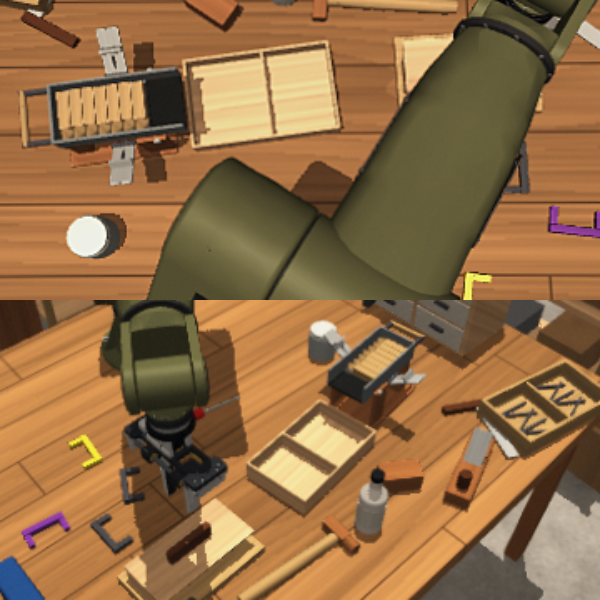

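The lid lies on the board and the seven pegs sit toward the rear of the bin. Next is the rear bar.

Run:
```python
from h import *
p=imaging.camera('top')
print(proj(p,[B(149.5,46,135),B(149.5,-46,135),B(149.5,0,135),B(-104.5,-49,150),B(-104.5,49,150),B(112,-49,150)]))
a=p['img'][130:220,80:200].copy()
cv2.imwrite('pics/m4.png',cv2.cvtColor(cv2.resize(a,(600,450)),cv2.COLOR_RGB2BGR))
go([B(149.5,0,270),B(149.5,0,138)],YB+90)
```

```text
[[ 96.18568931 198.20652364]
 [ 93.80705258 164.84597996]
 [ 95.00185461 181.42028042]
 [186.36636864 150.1004223 ]
 [190.20214011 185.66309832]
 [105.6576457  160.64914347]]
pos [ 618.2 -335.5  224.6] yaw 92.8 F [0.8 0.1 0.4] gap 47.06139884808749 t 13.95
[741.8 -63.1 -44.8] turn -94.6
[741.7 -63.   87.2] turn -94.6
```

View pics/m4.png

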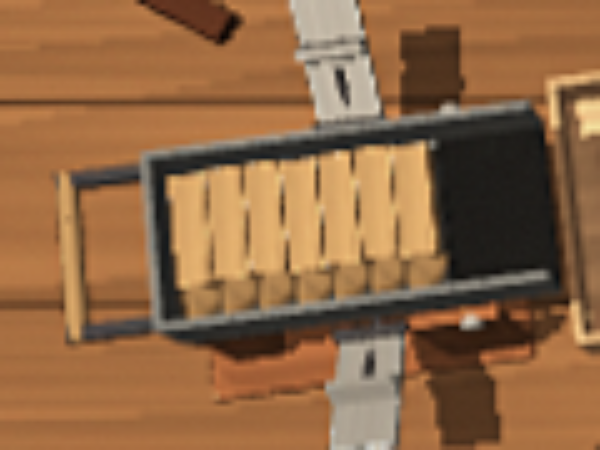

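Bar ends in the crop at (65,172) and (75,340) match the prediction within 1 px.

>>> arm_command --pt "0.35 60 -5 -45 -8" --pt "0.35 120 -10 -45 -16" --pt "0.35 180 -15 -45 -24" --pt "0.35 240 -20 -45 -32" --pt "0.35 300 -25 -45 -40" --pt "0.35 360 -30 -45 -48" --pt "0.35 420 -36 -45 -56" --pt "0.35 480 -41 -45 -64" --pt "0.35 540 -46 -45 -72" --pt "0.35 600 -51 -45 -80" --pt "0.35 660 -56 -45 -88" --pt "0.35 720 -61 -45 -95" --pt "0.35 743 -63 -45 -95" --pt "0.35 743 -63 -45 -95" --pt "0.35 743 -63 -45 -95"

```text
clock: 15.82
eef_pos: [519.2, 402.6, 270.4]
eef_rot: [-3.141, -0.0, -3.006]
wrist_force: [-0.4, 0.3, 0.5]
finger_gap: 32.6
finger_force: 0.0
```

Run:
```python
from h import *
go([B(151,0,270),B(151,0,138)],YB+90)
```

```text
pos [519.2 402.6 270.4] yaw -172.2 F [-0.4  0.3  0.5] gap 32.61664982935859 t 15.825
[0.4 1.2 0.4] turn 0.4
[  0.4   1.2 132.4] turn 0.4
```

>>> arm_command --pt "0.35 0 1 60 0.4" --pt "0.35 0 1 110 0.4" --pt "0.35 0 1 132 0.4" --pt "0.35 0 1 133 0.4" --pt "0 0 1 133 0.4" --pt "0 0 1 133 0.4" --pt "0 0 1 133 0.4" --pt "0 0 1 133 0.4" --force 15

```text
clock: 16.82
eef_pos: [519.0, 406.0, 139.0]
eef_rot: [3.138, 0.003, -3.012]
wrist_force: [1.4, 9.5, 1.0]
finger_gap: 11.6
finger_force: 15.0
```

>>> arm_command --pt "0 0 2 -4 0" --pt "0 0 0 -10 0" --pt "0 0 -1 -16 0" --pt "0 0 -3 -22 0" --pt "0 0 -4 -28 0" --pt "0 0 -6 -34 0" --pt "0 0 -6 -36 0" --pt "0 0 -6 -36 0" --pt "0 0 -6 -36 0" --pt "0 0 -6 -36 0"

```text
clock: 18.08
eef_pos: [519.9, 398.9, 174.1]
eef_rot: [3.14, 0.002, -3.012]
wrist_force: [4.5, 5.6, -2.5]
finger_gap: 11.4
finger_force: 15.0
```

```bash
cat >> h.py <<'E'
def look(name=None,n=1):
    for i in range(n):
        p=imaging.camera('top');q=imaging.camera('scene')
    s=monitor.read_state();z=s['eef_pos'][2]-137
    print('t',round(s['clock'],2),'z',round(s['eef_pos'][2],1),'theta~',round(float(np.arcsin((z+25)/205.5)-np.arctan2(25,204)),3),'F',np.round(s['wrist_force'],1))
    for nm,im in (('top',p),('scene',q)):
        ds=[d for d in trace(im,'peg0') if d['p']>.3]
        print(nm,sorted([[round(d['rect'][0]),round(d['rect'][1]),round(d['p'],2)] for d in ds],reverse=nm=='top'))
    if name:
        a=p['img'][130:220,80:240];b=q['img'][110:200,260:420]
        cv2.imwrite('pics/'+name+'.png',cv2.cvtColor(np.vstack([cv2.resize(a,(533,300)),cv2.resize(b,(533,300))]),cv2.COLOR_RGB2BGR))
    return p,q
E
python3 - <<'E'
from h import *
look('m5')
E
```

```text
t 18.18 z 174.0 theta~ 0.185 F [ 4.7  4.1 -2.5]
top [[312, 108, 0.47], [165, 172, 0.73], [158, 172, 0.66], [150, 173, 0.79], [141, 175, 0.69], [131, 176, 0.76], [125, 176, 0.78], [118, 175, 0.7]]
scene [[318, 151, 0.55], [320, 148, 0.55], [322, 146, 0.5], [323, 146, 0.48], [331, 137, 0.45], [336, 133, 0.44]]
```

View pics/m5.png

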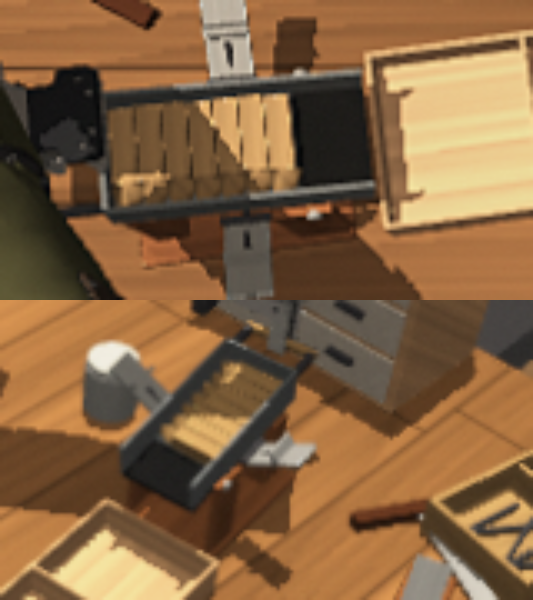

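The bin is tipped, all seven pegs are still inside, and the mouth area is in clear view. I'll raise it in small increments.

>>> arm_command --pt "0 0 -1 -4 0" --pt "0 0 -2 -8 0" --pt "0 0 -2 -8 0" --pt "0 0 -2 -8 0" --pt "0 0 -2 -8 0" --pt "0 0 -2 -8 0"

```text
clock: 19.02
eef_pos: [519.6, 396.7, 181.5]
eef_rot: [3.141, -0.0, -3.012]
wrist_force: [0.3, 3.2, -1.5]
finger_gap: 12.2
finger_force: 1.5
```

Run:
```python
from h import *
look()
```

```text
t 19.12 z 181.5 theta~ 0.223 F [ 1.3  3.5 -1.7]
top [[163, 171, 0.51], [156, 174, 0.48], [148, 172, 0.62], [145, 172, 0.32], [142, 175, 0.53], [133, 176, 0.5], [125, 175, 0.77], [118, 177, 0.62]]
scene [[323, 145, 0.47], [323, 146, 0.6], [328, 140, 0.48], [332, 134, 0.59], [336, 132, 0.48]]
```

>>> arm_command --pt "0 0 -1 -4 0" --pt "0 0 -3 -8 0" --pt "0 0 -3 -8 0" --pt "0 0 -3 -8 0" --pt "0 0 -3 -8 0" --pt "0 0 -3 -8 0"

```text
clock: 19.98
eef_pos: [520.0, 393.8, 189.6]
eef_rot: [3.141, -0.0, -3.012]
wrist_force: [-0.7, 5.4, -0.3]
finger_gap: 11.5
finger_force: 15.0
```

Run:
```python
from h import *
look()
```

```text
t 20.07 z 189.6 theta~ 0.265 F [-0.9  4.9 -1.4]
top [[180, 169, 0.63], [172, 174, 0.66], [163, 171, 0.49], [154, 172, 0.73], [148, 175, 0.63], [140, 174, 0.8], [132, 175, 0.61]]
scene [[317, 152, 0.6], [318, 150, 0.44], [322, 146, 0.65], [323, 141, 0.49], [328, 139, 0.49]]
```

>>> arm_command --pt "0 0 0 0 0" --pt "0 0 0 0 0"

```text
clock: 20.42
eef_pos: [520.0, 393.9, 189.6]
eef_rot: [3.141, 0.0, -3.012]
wrist_force: [-0.8, 5.5, -1.5]
finger_gap: 11.4
finger_force: 15.0
```

Run:
```python
from h import *
look()
```

```text
t 20.52 z 189.6 theta~ 0.265 F [-0.4  5.7 -0.9]
top [[181, 170, 0.71], [174, 172, 0.63], [167, 171, 0.7], [159, 172, 0.7], [152, 175, 0.55], [136, 174, 0.47]]
scene [[317, 156, 0.67], [325, 144, 0.55], [329, 140, 0.62]]
```

>>> arm_command --pt "0 0 0 0 0" --pt "0 0 0 0 0" --pt "0 0 0 0 0" --pt "0 0 0 0 0"

```text
clock: 21.12
eef_pos: [520.0, 393.9, 189.6]
eef_rot: [3.141, -0.0, -3.012]
wrist_force: [-1.4, 5.9, -1.7]
finger_gap: 11.4
finger_force: 15.0
```

Run:
```python
from h import *
look()
```

```text
t 21.23 z 189.6 theta~ 0.265 F [-1.1  5.5 -0.6]
top [[390, 208, 0.44], [182, 171, 0.72], [176, 174, 0.78], [166, 172, 0.59], [160, 173, 0.73], [152, 174, 0.75], [144, 174, 0.54]]
scene [[311, 160, 0.46], [319, 155, 0.56], [324, 143, 0.52], [326, 142, 0.65], [329, 138, 0.66]]
```

>>> arm_command --pt "0 0 -1 -3 0" --pt "0 0 -2 -5 0" --pt "0 0 -2 -5 0" --pt "0 0 -2 -5 0"

```text
clock: 21.82
eef_pos: [520.2, 391.9, 194.7]
eef_rot: [3.141, 0.0, -3.012]
wrist_force: [0.3, 5.7, -1.0]
finger_gap: 11.4
finger_force: 15.0
```

Run:
```python
from h import *
look('m6')
```

```text
t 21.93 z 194.7 theta~ 0.292 F [-0.2  4.6 -0.7]
top [[182, 169, 0.66], [176, 170, 0.79], [167, 173, 0.69], [159, 174, 0.48], [151, 173, 0.47], [145, 172, 0.65], [136, 174, 0.69]]
scene [[309, 160, 0.48], [316, 151, 0.42], [317, 153, 0.39], [324, 147, 0.41], [328, 140, 0.48]]
```

View pics/m6.png

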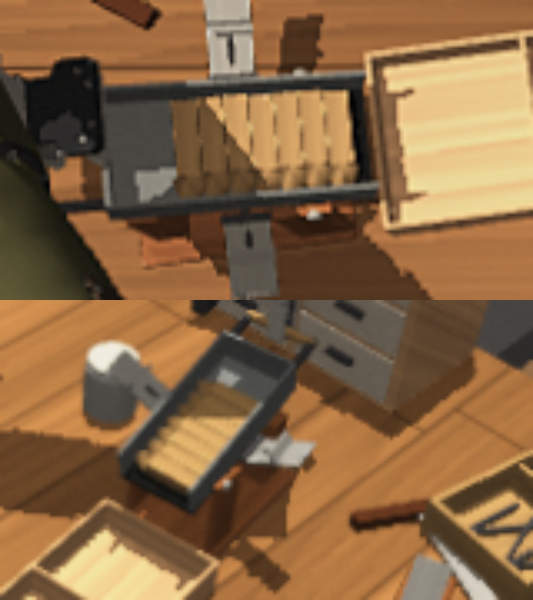

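All seven pegs are still inside, and the row's front edge is near the lip. I'll continue in small steps.

>>> arm_command --pt "0 0 -1 -3 0" --pt "0 0 -2 -5 0" --pt "0 0 -2 -5 0" --pt "0 0 -2 -5 0" --pt "0 0 -2 -5 0"

```text
clock: 22.65
eef_pos: [520.5, 389.8, 199.7]
eef_rot: [3.141, 0.0, -3.012]
wrist_force: [-0.2, 5.2, -1.2]
finger_gap: 11.7
finger_force: 15.0
```

Run:
```python
from h import *
look()
```

```text
t 22.75 z 199.7 theta~ 0.319 F [-0.9  4.9 -0.1]
top [[189, 169, 0.65], [184, 172, 0.78], [174, 169, 0.48], [167, 171, 0.79], [158, 173, 0.65], [151, 172, 0.53], [147, 174, 0.79]]
scene [[319, 150, 0.59], [320, 146, 0.5], [326, 142, 0.57]]
```

>>> arm_command --pt "0 0 0 0 0" --pt "0 0 0 0 0" --pt "0 0 0 0 0"

```text
clock: 23.22
eef_pos: [520.5, 389.8, 199.7]
eef_rot: [3.141, 0.0, -3.012]
wrist_force: [-0.1, 4.4, -0.3]
finger_gap: 11.7
finger_force: 15.0
```

Run:
```python
from h import *
look()
```

```text
t 23.32 z 199.7 theta~ 0.319 F [-0.9  5.9  0.2]
top [[206, 174, 0.49], [192, 172, 0.48], [182, 171, 0.53], [176, 171, 0.68], [167, 173, 0.57], [152, 172, 0.8], [147, 170, 0.55]]
scene [[309, 166, 0.42], [312, 161, 0.62], [316, 154, 0.46], [317, 150, 0.61]]
```

>>> arm_command --pt "0 0 0 0 0" --pt "0 0 0 0 0"

```text
clock: 23.68
eef_pos: [520.5, 389.8, 199.7]
eef_rot: [3.141, 0.0, -3.012]
wrist_force: [-0.9, 5.6, -0.5]
finger_gap: 11.5
finger_force: 15.0
```

Run:
```python
from h import *
look()
```

```text
t 23.77 z 199.7 theta~ 0.319 F [-0.4  4.8 -0.9]
top [[205, 175, 0.46], [190, 172, 0.73], [182, 170, 0.57], [175, 172, 0.57], [167, 172, 0.53], [158, 172, 0.63], [153, 174, 0.49]]
scene [[300, 187, 0.71], [307, 167, 0.68], [310, 158, 0.52], [316, 154, 0.52], [318, 150, 0.38]]
```

One peg is out and the second is at the lip. I'll raise a bit more.

>>> arm_command --pt "0 0 -1 -2 0" --pt "0 0 -1 -3 0" --pt "0 0 -1 -3 0" --pt "0 0 -1 -3 0"

```text
clock: 24.38
eef_pos: [520.7, 388.6, 202.5]
eef_rot: [3.141, -0.0, -3.012]
wrist_force: [-1.8, 5.0, -0.4]
finger_gap: 11.3
finger_force: 15.0
```

Run:
```python
from h import *
look()
```

```text
t 24.48 z 202.4 theta~ 0.334 F [-0.6  5.4 -0.6]
top [[205, 175, 0.65], [190, 171, 0.57], [182, 169, 0.52], [174, 172, 0.79], [166, 172, 0.76], [159, 172, 0.57], [153, 173, 0.55]]
scene [[303, 188, 0.45], [307, 166, 0.58], [310, 160, 0.65], [311, 161, 0.61], [315, 153, 0.64], [316, 150, 0.53], [324, 146, 0.64]]
```

>>> arm_command --pt "0 0 -1 -3 0" --pt "0 0 -2 -5 0" --pt "0 0 -2 -5 0" --pt "0 0 -2 -5 0"

```text
clock: 25.08
eef_pos: [521.0, 386.4, 207.3]
eef_rot: [-3.141, -0.0, -3.012]
wrist_force: [-1.8, 1.6, -1.7]
finger_gap: 11.1
finger_force: 15.0
```

Run:
```python
from h import *
look()
```

```text
t 25.18 z 207.3 theta~ 0.36 F [-2.6  0.9 -2. ]
top [[246, 99, 0.52], [206, 175, 0.62], [199, 177, 0.51], [187, 168, 0.53], [179, 170, 0.46], [174, 173, 0.56], [164, 172, 0.66], [158, 172, 0.49], [153, 141, 0.38]]
scene [[301, 188, 0.66], [304, 186, 0.5], [308, 164, 0.67], [310, 169, 0.59], [321, 149, 0.52]]
```

>>> arm_command --pt "0 0 0 0 0" --pt "0 0 0 0 0" --pt "0 0 0 0 0"

```text
clock: 25.65
eef_pos: [521.0, 386.4, 207.3]
eef_rot: [-3.141, -0.0, -3.012]
wrist_force: [-2.9, -0.4, -3.4]
finger_gap: 11.6
finger_force: 15.0
```

Run:
```python
from h import *
look()
```

```text
t 25.75 z 207.3 theta~ 0.36 F [-2.7 -0.5 -3.3]
top [[207, 174, 0.59], [201, 179, 0.53], [197, 173, 0.51], [183, 172, 0.49], [174, 171, 0.53], [169, 170, 0.69]]
scene [[299, 187, 0.66], [300, 183, 0.61], [310, 164, 0.66], [312, 157, 0.42]]
```

Three are out, so I'll lower now.

>>> arm_command --pt "0 0 5 15 0" --pt "0 0 10 30 0" --pt "0 0 15 44 0" --pt "0 0 15 44 0"

```text
clock: 26.35
eef_pos: [519.1, 402.1, 162.6]
eef_rot: [3.141, 0.0, -3.012]
wrist_force: [-2.2, 3.4, -0.6]
finger_gap: 11.1
finger_force: 15.0
```

Run:
```python
from h import *
look('m7')
```

```text
t 26.45 z 163.5 theta~ 0.131 F [-1.9  4.2 -0.7]
top [[391, 209, 0.68], [221, 175, 0.45], [208, 175, 0.65], [199, 177, 0.45], [183, 172, 0.57], [174, 172, 0.59], [167, 172, 0.52]]
scene [[291, 197, 0.51], [300, 189, 0.54], [301, 184, 0.71], [310, 162, 0.67], [316, 152, 0.56]]
```

View pics/m7.png

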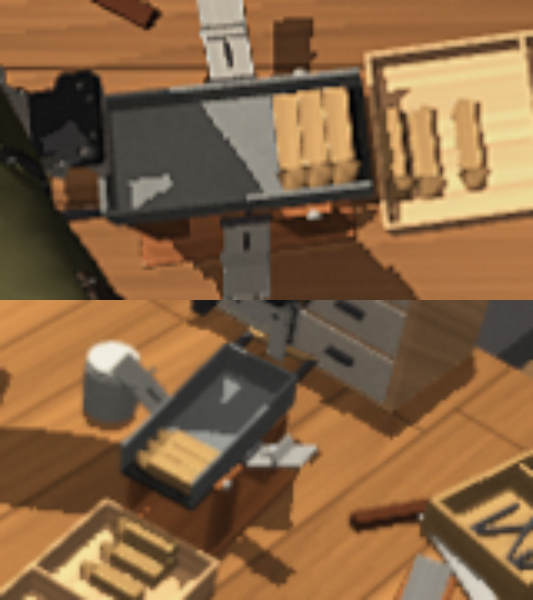

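Three pegs are left in the bin and three are visible in the tray, so the fourth needs finding. I'll lower the bin fully and look.

>>> arm_command --pt "0 0 2 10 0" --pt "0 0 4 20 0" --pt "0 0 5 26 0" --pt "0 0 5 26 0" --pt "0 0 5 26 0" --pt "0.35 0 5 26 0" --pt "0.35 0 5 26 0" --pt "0.35 0 5 0 0" --pt "0.35 0 5 -60 0" --pt "0.35 0 5 -110 0" --pt "0.35 0 5 -110 0"

```text
clock: 27.92
eef_pos: [519.3, 406.9, 277.9]
eef_rot: [3.138, 0.006, -3.012]
wrist_force: [0.6, -0.4, -0.6]
finger_gap: 32.8
finger_force: 0.0
```

Run:
```python
from h import *
p,q=look()
a=p['img'][125:205,150:257];b=q['img'][140:220,240:347]
cv2.imwrite('pics/m8.png',cv2.cvtColor(np.hstack([cv2.resize(a,(400,300),interpolation=2),cv2.resize(b,(400,300),interpolation=2)]),cv2.COLOR_RGB2BGR))
print([ (d['rect'],d['p']) for d in find_in(p,'dog0')])
```

```text
t 28.02 z 272.8 theta~ 0.777 F [ 0.1  0.1 -0.5]
top [[221, 174, 0.73], [206, 174, 0.54], [197, 175, 0.71], [180, 169, 0.65], [172, 170, 0.48], [166, 172, 0.62]]
scene [[296, 196, 0.56], [299, 186, 0.53], [309, 160, 0.61], [312, 156, 0.49], [317, 152, 0.53]]
[([363.9, 292.6, 21.8, 34.6], 0.79), ([353.8, 238.7, 25.8, 31.7], 0.73), ([426.3, 244.9, 31.8, 14.2], 0.73), ([389.6, 209.4, 18.9, 35.3], 0.62)]
```

View pics/m8.png

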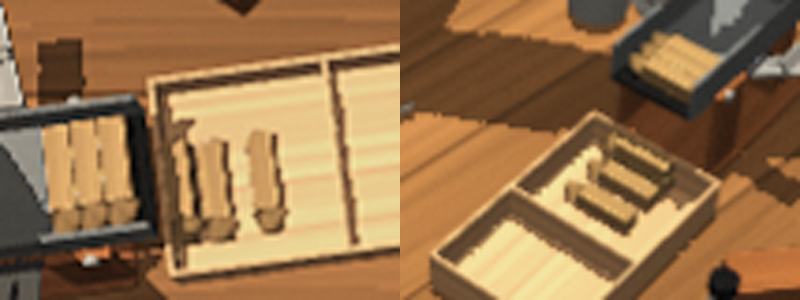

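Run:
```python
from h import *
p=imaging.camera('top');q=imaging.camera('scene')
f=lambda a:(255*(a/255.)**.5).astype(np.uint8)
a=f(p['img'][140:195,182:236]);b=f(q['img'][160:215,270:324])
cv2.imwrite('pics/m9.png',cv2.cvtColor(np.hstack([cv2.resize(a,(400,400),interpolation=2),cv2.resize(b,(400,400),interpolation=2)]),cv2.COLOR_RGB2BGR))
T=np.array([576,31.7]);
tr=lambda x,y,z:np.r_[T-x*-bx+y*by,z]
print(proj(p,[tr(125,75,6),tr(125,-75,6),tr(125,0,45),tr(125,0,6)]))
```

```text
[[197.94808016 200.26706744]
 [192.59268918 151.5255413 ]
 [193.0439395  172.93275571]
 [195.25645885 175.66965687]]
```

View pics/m9.png

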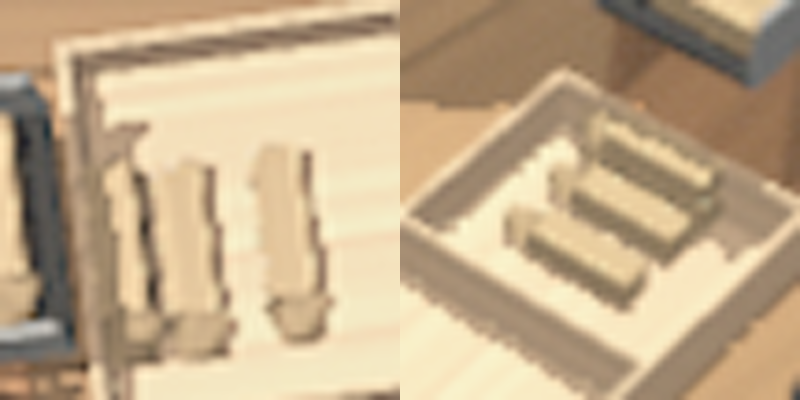

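Run:
```python
from h import *
p=imaging.camera('top');q=imaging.camera('scene')
for t,s in [((199.2,172.4),(304.5,181)),((207.4,171.8),(301.1,187.7)),((220.5,169.7),(295.7,193.8))]:
    c1,d1=ray(p,t);c2,d2=ray(q,s)
    k=np.linalg.lstsq(np.c_[d1,-d2],c2-c1,rcond=None)[0]
    a=c1+k[0]*d1;b=c2+k[1]*d2;print(np.round((a+b)/2),np.round(np.linalg.norm(a-b),1), 'in bin frame',((a+b)/2)[:2]@np.c_[bx,by]-L@np.c_[bx,by])
go([(470,-300,270)],90)
go([(453,-424,150)],92)
```

```text
[563. 139.  41.] 1.6 in bin frame [-117.10232834   -9.7869601 ]
[568. 117.  24.] 1.0 in bin frame [-139.25864784  -12.15524782]
[575.  80.  22.] 3.0 in bin frame [-177.52504587  -14.26252316]
pos [518.4 406.4 272.8] yaw -172.6 F [ 0.2 -0.4  0.2] gap 32.762064727251826 t 28.375
[ 139.1 -694.2    3.2] turn 97.4
pos [518.4 406.4 272.8] yaw -172.6 F [ 0.2 -0.4  0.2] gap 32.762064727251826 t 28.375
[ 171.9 -814.9  123.3] turn 95.4
```

Triangulation puts the top face of the wall-side peg at z=41 and the others at 22–24. It therefore lies on the fourth peg, which makes four in the tray and three in the bin. Dogs next.

Run:
```python
from h import *
go([(453.5,-426,272),(453.5,-426,130)],0)
```

```text
pos [518.4 406.4 272.8] yaw -172.6 F [ 0.2 -0.4  0.2] gap 32.762064727251826 t 28.375
[ 171.8 -817.     1.3] turn -172.6
[ 171.6 -817.   143.3] turn -172.6
```

>>> arm_command --pt "0.35 10 -50 0 10" --pt "0.35 20 -100 0 20" --pt "0.35 30 -150 0 30" --pt "0.35 40 -200 0 40" --pt "0.35 50 -250 0 50" --pt "0.35 60 -300 0 60" --pt "0.35 70 -350 0 70" --pt "0.35 80 -400 0 80" --pt "0.35 92 -450 0 90" --pt "0.35 103 -500 0 100" --pt "0.35 115 -550 0 110" --pt "0.35 126 -600 0 120" --pt "0.35 138 -650 0 130" --pt "0.35 150 -700 0 140" --pt "0.35 160 -750 0 150" --pt "0.35 170 -800 0 160" --pt "0.35 172 -817 0 170" --pt "0.35 172 -817 50 180" --pt "0.35 172 -817 100 187" --pt "0.35 172 -817 143 187"

```text
clock: 30.88
eef_pos: [453.0, -425.6, 128.4]
eef_rot: [-3.141, 0.001, 0.005]
wrist_force: [1.0, -0.4, -0.7]
finger_gap: 32.9
finger_force: 0.0
```

Run:
```python
from h import *
p=imaging.camera('top');q=imaging.camera('scene')
a=p['img'][180:280,310:450];b=q['img'][170:270,110:250]
cv2.imwrite('pics/m10.png',cv2.cvtColor(np.hstack([cv2.resize(a,(400,286),interpolation=2),cv2.resize(b,(400,286),interpolation=2)]),cv2.COLOR_RGB2BGR))
for d in find_in(q,'dog0'): print(d['rect'],d['p'],at(q,d['rect'][:2],7))
go([(453.5,-426,130),(453.5,-426,22)],0)
```

```text
[167.8, 251.9, 22.6, 24.9] 0.78 [ 466.95873089 -414.9310507     7.        ]
[128.3, 250.2, 28.6, 17.7] 0.76 [ 372.08148337 -512.846784      7.        ]
[180.4, 221.4, 17.6, 20.1] 0.54 [ 386.56726861 -307.94912413    7.        ]
[327.2, 155.8, 56.0, 64.3] 0.29 [503.71112038 345.11129263   7.        ]
pos [ 452.8 -425.4  129.1] yaw 0.4 F [-0.2 -0.4  0.8] gap 32.57348716610366 t 31.025
[ 0.7  0.6 -0.9] turn 0.4
[  1.    0.9 107.1] turn 0.4
```

View pics/m10.png

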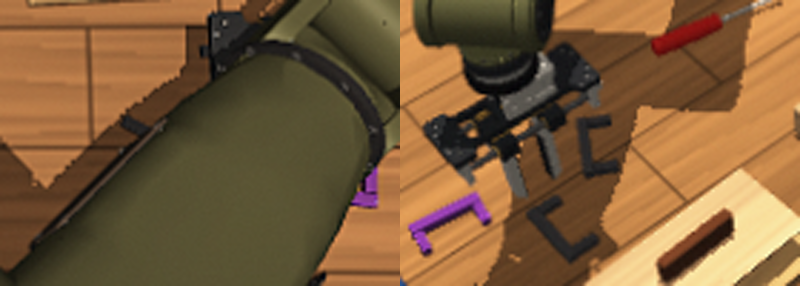

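Run:
```python
from h import *
q=imaging.camera('scene')
for c in [(130,213),(168,258),(160,200),(198,243)]: print(at(q,(110+c[0]/2.857,170+c[1]/2.857),7)[:2])
print(proj(q,[(498,-426,7),(408,-426,7),(498,-392,7),(408,-392,7)]))
```

```text
[ 413.65700587 -429.84367852]
[ 497.25955675 -431.13141131]
[ 421.40336863 -392.09723404]
[ 503.07554358 -393.08891106]
[[170.22161543 259.58343843]
 [155.56504461 242.9325011 ]
 [178.70393536 253.9220156 ]
 [163.89016689 237.63127654]]
```

>>> arm_command --pt "0.4 2 1 50 0" --pt "0.4 2 1 90 0" --pt "0.4 2 1 107 0" --pt "0.4 2 1 107 0" --pt "0 2 1 107 0" --pt "0 2 1 107 0" --pt "0 2 1 107 0" --pt "0 2 1 107 0" --pt "0 2 1 60 0" --pt "0 2 1 0 0" --pt "0 2 1 0 0" --force 30

```text
clock: 32.45
eef_pos: [456.7, -428.3, 135.5]
eef_rot: [3.135, -0.006, 0.007]
wrist_force: [-0.6, -0.4, -2.0]
finger_gap: 13.5
finger_force: 30.0
```

```bash
cat >> h.py <<'E'
T=np.array([576,31.7])
def TR(x,y,z): return np.r_[T+x*bx+y*by,z]
E
python3 - <<'E'
from h import *
go([TR(-68,22,130),TR(-68,22,31)],YB)
E
```

```text
pos [ 456.7 -428.3  135.5] yaw 0.4 F [-0.6 -0.4 -2. ] gap 13.460425868669008 t 32.45
[ 109.1 -389.     3.8] turn -97.0
[ 108.5 -389.6  102.8] turn -97.0
```

>>> arm_command --pt "0 10 -40 -15 -10" --pt "0 20 -80 -15 -20" --pt "0 31 -120 -15 -30" --pt "0 42 -160 -15 -40" --pt "0 54 -200 -15 -50" --pt "0 65 -240 -15 -60" --pt "0 77 -280 -15 -70" --pt "0 90 -320 -15 -80" --pt "0 100 -360 -15 -90" --pt "0 110 -391 -15 -97" --pt "0 110 -391 -15 -97" --pt "0 110 -391 -15 -97" --pt "0 110 -391 -15 -97"

```text
clock: 34.08
eef_pos: [562.2, -36.0, 145.2]
eef_rot: [-3.141, -0.0, 1.698]
wrist_force: [0.9, 0.7, -1.8]
finger_gap: 13.5
finger_force: 30.0
```

Run:
```python
from h import *
go([TR(-68,22,130),TR(-68,22,31)],YB)
```

```text
pos [562.2 -36.  145.2] yaw 97.3 F [ 0.9  0.7 -1.8] gap 13.535045947355087 t 34.075
[-2.6  0.4 15.2] turn -0.1
[ -2.6   0.4 114.2] turn -0.1
```

>>> arm_command --pt "0 -3 0 50 0" --pt "0 -3 0 90 0" --pt "0 -3 0 110 0" --pt "0 -3 0 113 0" --pt "0 -3 0 113 0" --pt "0.3 -3 0 113 0" --pt "0.3 -3 0 113 0" --pt "0.3 -3 0 113 0" --pt "0.3 -3 0 70 0" --pt "0.3 -3 0 10 0" --pt "0.35 -3 0 0 0" --pt "0.35 -3 0 0 0"

```text
clock: 35.58
eef_pos: [563.0, -38.1, 145.7]
eef_rot: [3.141, 0.0, 1.7]
wrist_force: [0.4, 0.9, -0.7]
finger_gap: 32.8
finger_force: 0.0
```

Run:
```python
from h import *
p=imaging.camera('top');q=imaging.camera('scene')
for d in find_in(p,'dog0'): print(d['rect'],d['p'],at(p,d['rect'][:2],7))
a=p['img'][210:270,320:400];b=q['img'][170:260,150:330]
cv2.imwrite('pics/m11.png',cv2.cvtColor(np.hstack([cv2.resize(a,(400,300),interpolation=2),cv2.resize(b,(400,300),interpolation=2)]),cv2.COLOR_RGB2BGR))
print(fit(p,'dog0',14,0,(354,238)))
go([(369,-322,145),(369,-322,22)],-27)
```

```text
[355.9, 238.8, 23.3, 34.4] 0.7 [ 370.50874449 -314.20717206    7.        ]
[426.3, 244.8, 32.2, 15.5] 0.64 [ 353.48806312 -512.12027081    7.        ]
[364.3, 290.0, 19.6, 32.7] 0.53 [ 226.87319143 -331.53576768    7.        ]
[0.58, [354.6, 238.1], (374.7082214355469, -309.5422668457031), (43.96968460083008, 90.76741027832031), 61.82719802856445]
pos [562.3 -38.  143.9] yaw 97.4 F [ 0.1  0.2 -0.2] gap 33.09166035803777 t 35.775
[-256.6 -228.4   -0.7] turn 124.4
[-256.7 -228.1  122.3] turn 124.4
```

View pics/m11.png

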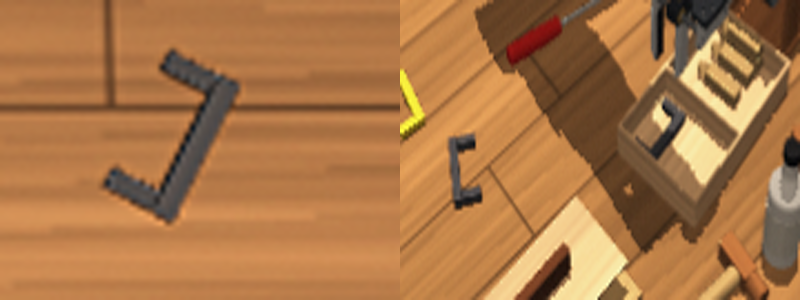

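Dog A lies in the dog compartment, and dog B's bar is at crop (200,150), unmoved.

>>> arm_command --pt "0.4 -20 -18 0 10" --pt "0.4 -40 -36 0 20" --pt "0.4 -60 -54 0 30" --pt "0.4 -80 -72 0 40" --pt "0.4 -100 -90 0 50" --pt "0.4 -120 -108 0 60" --pt "0.4 -140 -126 0 70" --pt "0.4 -160 -144 0 80" --pt "0.4 -180 -162 0 90" --pt "0.4 -210 -185 0 100" --pt "0.4 -240 -210 0 110" --pt "0.4 -257 -228 0 120" --pt "0.4 -257 -228 0 125" --pt "0.4 -257 -228 0 125" --pt "0.4 -257 -228 0 125"

```text
clock: 37.65
eef_pos: [370.0, -322.1, 145.0]
eef_rot: [-3.141, 0.001, -0.479]
wrist_force: [-0.3, -0.1, -0.6]
finger_gap: 37.6
finger_force: 0.0
```

Run:
```python
from h import *
go([(368,-323,22)],-28)
q=imaging.camera('scene')
print([(d['rect'],d['p']) for d in find_in(q,'dog0')],proj(q,[(372.5,-314,7)]))
```

```text
pos [ 370.  -322.1  145. ] yaw -27.4 F [-0.3 -0.1 -0.6] gap 37.56945265154849 t 37.65
[ -1.2   1.8 123. ] turn 0.6
[([326.8, 154.8, 57.1, 63.3], 0.65), ([150.2, 200.6, 17.7, 19.9], 0.49), ([128.2, 252.1, 25.5, 23.6], 0.49), ([178.9, 219.2, 15.4, 18.7], 0.45)] [[176.76828538 219.98777199]]
```

>>> arm_command --pt "0.4 -1 2 50 0" --pt "0.4 -1 2 100 0" --pt "0.4 -1 2 122 0" --pt "0.4 -1 2 122 0" --pt "0 -1 2 122 0" --pt "0 -1 2 122 0" --pt "0 -1 2 122 0" --pt "0 -1 2 122 0" --pt "0 -1 2 60 0" --pt "0 -1 2 0 0" --pt "0 -1 2 0 0" --pt "0 -1 2 0 0"

```text
clock: 39.25
eef_pos: [367.7, -323.3, 144.6]
eef_rot: [-3.141, 0.001, -0.481]
wrist_force: [-0.5, 1.3, -2.0]
finger_gap: 13.4
finger_force: 30.0
```

Run:
```python
from h import *
go([TR(-68,-42,145)],YB)
```

```text
pos [ 367.7 -323.3  144.6] yaw -27.6 F [-0.5  1.3 -2. ] gap 13.362421801814365 t 39.25
[  93.6 -379.5   -0.4] turn -125.0
```

>>> arm_command --pt "0 8 -32 0 -10" --pt "0 16 -64 0 -20" --pt "0 24 -96 0 -30" --pt "0 32 -128 0 -40" --pt "0 40 -160 0 -50" --pt "0 48 -192 0 -60" --pt "0 56 -224 0 -70" --pt "0 64 -256 0 -80" --pt "0 72 -288 0 -90" --pt "0 80 -320 0 -100" --pt "0 87 -350 0 -110" --pt "0 94 -380 0 -120" --pt "0 94 -380 0 -125" --pt "0 94 -380 0 -125" --pt "0 94 -380 0 -125"

```text
clock: 41.12
eef_pos: [626.9, -30.7, 144.3]
eef_rot: [-3.14, -0.0, 1.698]
wrist_force: [0.2, 0.7, -1.5]
finger_gap: 13.4
finger_force: 30.0
```

Run:
```python
from h import *
go([TR(-68,-42,33)],YB)
```

```text
pos [626.9 -30.7 144.3] yaw 97.3 F [ 0.2  0.7 -1.5] gap 13.353866590288892 t 41.125
[  0.4  -0.3 111.3] turn -0.1
```

Then release, retreat up, and check the lid and dogs.

>>> arm_command --pt "0 0 0 50 0" --pt "0 0 0 90 0" --pt "0 0 0 108 0" --pt "0 0 0 111 0" --pt "0 0 0 111 0" --pt "0.3 0 0 111 0" --pt "0.3 0 0 111 0" --pt "0.3 0 0 111 0" --pt "0.3 0 0 70 0" --pt "0.3 0 0 10 0" --pt "0.5 0 0 -60 0" --pt "0.5 0 0 -60 0" --pt "0.5 0 0 -60 0"

```text
clock: 42.75
eef_pos: [627.3, -30.4, 205.2]
eef_rot: [3.141, 0.0, 1.7]
wrist_force: [0.6, 0.1, -0.6]
finger_gap: 46.7
finger_force: 0.0
```

Run:
```python
from h import *
p=imaging.camera('top');q=imaging.camera('scene')
print(fit(p,'lid',60))
m=p['img'].astype(int)[130:190,310:420];r,g,b=m[...,0],m[...,1],m[...,2]
M=((r<110)&(r>g+15)&(g<70)).astype(np.uint8);n,l,st,ce=cv2.connectedComponentsWithStats(M)
for k in range(1,n):
    if st[k,4]>40: print(st[k],at(p,ce[k]+[310,130],84))
a=p['img'][120:200,180:420];b=q['img'][170:270,170:370]
cv2.imwrite('pics/m12.png',cv2.cvtColor(np.vstack([cv2.resize(a,(720,240),interpolation=2),cv2.resize(b,(720,360),interpolation=2)]),cv2.COLOR_RGB2BGR))
go([(618.7,-335.8,200),(618.7,-335.8,84)],92.8)
```

```text
[0.82, [362.6, 153.4], (618.8604736328125, -329.18328857421875), (114.65613555908203, 233.77304077148438), 3.229210138320923]
[ 36  15  37   8 101] [ 618.73547555 -329.80192669   84.        ]
pos [626.9 -30.4 203.5] yaw 97.4 F [-0.2 -0.7 -0.7] gap 46.97761434366891 t 42.9
[-301.8  -47.5    3.4] turn 4.6
[-301.9  -47.1  119.4] turn 4.6
```

View pics/m12.png

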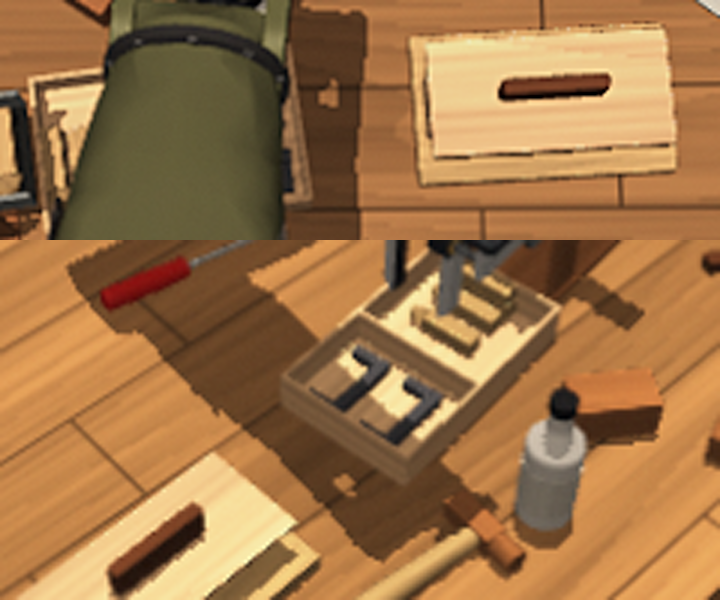

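Both dogs are in the dog side and the lid is undisturbed on the board. I'll fetch the lid.

>>> arm_command --pt "0.5 -60 -9 3 1" --pt "0.5 -120 -18 3 2" --pt "0.5 -180 -27 3 3" --pt "0.5 -240 -37 3 4" --pt "0.5 -302 -47 3 4.6" --pt "0.5 -302 -47 3 4.6" --pt "0.5 -302 -47 3 4.6" --pt "0.5 -302 -47 60 4.6" --pt "0.5 -302 -47 105 4.6" --pt "0.5 -302 -47 119 4.6" --pt "0.5 -302 -47 119 4.6" --pt "0 -302 -47 119 4.6" --pt "0 -302 -47 119 4.6" --pt "0 -302 -47 119 4.6" --pt "0 -302 -47 119 4.6" --pt "0 -302 -47 119 4.6" --force 40

```text
clock: 44.9
eef_pos: [619.9, -336.1, 87.0]
eef_rot: [3.141, 0.0, 1.62]
wrist_force: [-1.7, 0.8, 5.6]
finger_gap: 15.3
finger_force: 40.0
```

>>> arm_command --pt "0 0 0 -20 0" --pt "0 0 0 -60 0" --pt "0 0 0 -110 0" --pt "0 0 0 -170 0" --pt "0 0 0 -185 0" --pt "0 0 0 -185 0" --pt "0 0 0 -185 0"

```text
clock: 45.78
eef_pos: [619.4, -335.7, 268.9]
eef_rot: [-3.139, -0.002, 1.62]
wrist_force: [0.3, -0.8, -2.9]
finger_gap: 15.9
finger_force: 40.0
```

Run:
```python
from h import *
go([(538.5,255,268)],97.4)
```

```text
pos [ 619.4 -335.7  268.9] yaw 92.8 F [ 0.3 -0.8 -2.9] gap 15.896358883470302 t 45.775
[593.9 -51.8   2.3] turn -4.6
```

>>> arm_command --pt "0 40 -4 0 0" --pt "0 90 -8 0 -1" --pt "0 145 -12 0 -1" --pt "0 200 -17 0 -2" --pt "0 260 -23 0 -2" --pt "0 320 -28 0 -3" --pt "0 380 -33 0 -3" --pt "0 440 -38 0 -4" --pt "0 500 -44 0 -4.6" --pt "0 550 -48 0 -4.6" --pt "0 580 -51 0 -4.6" --pt "0 594 -52 0 -4.6" --pt "0 594 -52 30 -4.6" --pt "0 594 -52 40 -4.6" --pt "0 594 -52 40 -4.6"

```text
clock: 47.65
eef_pos: [538.7, 254.1, 230.9]
eef_rot: [-3.14, 0.0, 1.699]
wrist_force: [-0.8, 0.6, -2.2]
finger_gap: 16.2
finger_force: 40.0
```

Run:
```python
from h import *
go([(538.5,255,180)],97.4)
p=imaging.camera('top');q=imaging.camera('scene')
a=p['img'][130:200,80:220];b=q['img'][90:190,270:410]
cv2.imwrite('pics/m13.png',cv2.cvtColor(np.hstack([cv2.resize(a,(400,200),interpolation=2),cv2.resize(b[:70],(400,200),interpolation=2)]),cv2.COLOR_RGB2BGR))
```

```text
pos [538.7 254.1 230.9] yaw 97.4 F [-0.8  0.6 -2.2] gap 16.220230162362437 t 47.65
[ 1.  -0.  50.9] turn -0.0
```

>>> arm_command --pt "0 1 0 15 0" --pt "0 1 0 25 0" --pt "0 1 0 33 0" --pt "0 1 0 40 0" --pt "0 1 0 44 0" --pt "0 1 0 46 0" --pt "0 1 0 46 0" --pt "0 1 0 46 0"

```text
clock: 48.75
eef_pos: [538.6, 255.8, 185.7]
eef_rot: [3.141, -0.0, 1.7]
wrist_force: [-0.0, -0.2, -2.5]
finger_gap: 15.7
finger_force: 40.0
```

>>> arm_command --pt "0 0 0 2 0" --pt "0 0 0 3 0" --pt "0 0 0 4 0" --pt "0 0 0 4 0" --pt "0 0 0 4 0"

```text
clock: 49.38
eef_pos: [538.7, 255.8, 182.5]
eef_rot: [3.141, -0.0, 1.7]
wrist_force: [-3.0, -1.9, 6.1]
finger_gap: 15.3
finger_force: 40.0
```

Contact at the expected height, so release and rise.

>>> arm_command --pt "0.4 0 0 4 0" --pt "0.4 0 0 4 0" --pt "0.4 0 0 4 0" --pt "0.4 0 0 -30 0" --pt "0.4 0 0 -80 0" --pt "0.4 0 0 -100 0" --pt "0.4 -60 0 -120 0" --pt "0.4 -120 0 -120 0" --pt "0.4 -180 0 -120 0" --pt "0.4 -240 0 -120 0" --pt "0.4 -300 0 -120 0" --pt "0.4 -360 0 -120 0" --pt "0.4 -400 0 -120 0" --pt "0.4 -400 0 -120 0" --pt "0.4 -400 0 -120 0" --pt "0.4 -400 0 -120 0"

```text
clock: 51.38
eef_pos: [590.3, -139.6, 301.7]
eef_rot: [3.141, -0.0, 1.702]
wrist_force: [-0.2, 0.1, -0.4]
finger_gap: 37.8
finger_force: 0.0
```

Run:
```python
from h import *
p=imaging.camera('top');q=imaging.camera('scene')
print(fit(p,'lid',156),monitor.read_state()['qd'])
a=p['img'][130:210,80:280];b=q['img'][100:230,230:390]
cv2.imwrite('pics/m14.png',cv2.cvtColor(np.vstack([cv2.resize(a,(600,240),interpolation=2),cv2.resize(b,(600,360),interpolation=2)]),cv2.COLOR_RGB2BGR))
```

```text
[0.71, [149.6, 173.7], (538.6334228515625, 255.82339477539062), (115.39346313476562, 235.12631225585938), 7.711960315704346] [-5.65120478e-03  2.37082833e-03 -2.69218026e-03 -2.18277177e-05
 -9.04149613e-05 -2.64634645e-03]
```

View pics/m14.png

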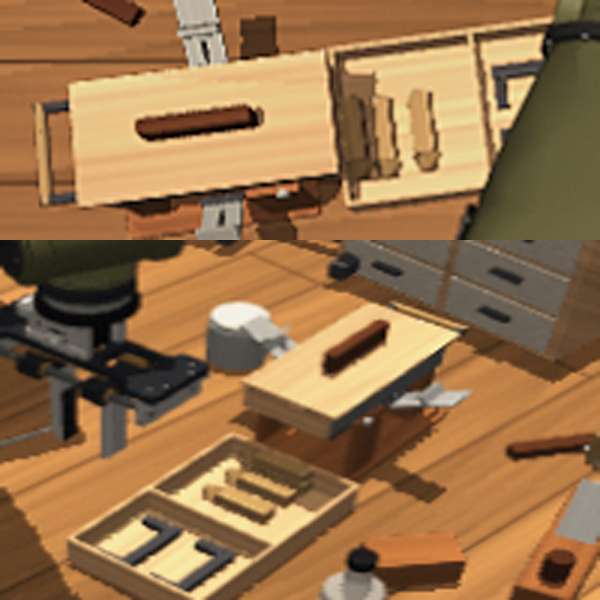

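The lid is seated level and matches the original fit within about 2 mm. The dogs and pegs are in their compartments, so I'm handing in.

```bash
python3 -c "
from h import *
print(job.sign_off())"
```

```text
the job is handed in; nothing more can be done
None
```

I handed the job in at about 51 s; the sign-off gave no verdict. Both clips are open, the lid is back on the level bin, four pegs are in the tray's peg side (one hidden under another, inferred from height) with three left in the bin, both dogs are in the dog side, and the robot never went near the bystanders.

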